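# Fit the large loupe to its boom and hold the boom out at the 90 mm mark

### The arm

A 6-joint arm with a two-finger parallel gripper is mounted at the origin on a cart in front of the work surface, level with it; the furniture and walls round the work are solid. World frame = base frame: x ahead of the robot, y to its left, z up, the work surface at z = 0. Lengths are in mm, angles in rad, forces in N, time in s.
With the tool pointing down it reaches from about 250 to 775 mm from the base axis. Payload 8.9 kg.
Tool frame: the origin (TCP) lies midway between the tips of the shut fingers; the grasp point (between the pads) lies 19 mm behind it (bot.pinch_z is the distance from the TCP to the grasp point, in mm); z points along the fingers, y is the line along which they close (so a half turn about z gives the same grasp; the last joint's range is limited). The gripper opens to 85 mm and grips with 20 to 120 N. Pads are 22 mm wide; open, the fingers measure 114 mm over their backs; the gripper's body (76 mm by 85 mm) begins 54 mm behind the grasp point. The pads swing forward as they close: fully open they stand 13 mm farther back than shut.
Start: joints at [1.116, 0.291, -0.153, 1.127, 0, 1.431], TCP at [163.047, 499.038, 231.305] pointing down, gripper open.
Joint ranges: [-2.52, 2.52], [-0.91, 1.74], [-1.3, 1.37], [-1.96, 2.02], [-1.52, 1.47], [-3.14, 3.14]. Speed limits (rad/s): [2.22, 2.22, 2.79, 3.14, 3.14, 3.14].

### API

Orientations are given as a unit quaternion [w, x, y, z].
In Python, from station import bot gives the robot as it stands.
- The arm moves only by the tool step_arm, never from a script. Its argument "motion" is a list of rows, each an object with "xyz": the shift along the world's x, y, z normalised to -1 to 1, where 1 is 0.1 m, a list of three; "turn": the turn, a rotation vector about the world's x, y, z normalised to -1 to 1, where 1 is 180 degrees, a list of three; "grip": the finger opening in mm, from 0 to 85.4. A call has exactly 5 rows; each row is the pose to reach, as a shift and turn from the pose commanded when the call began, turning the shorter way round; what a row does not reach only later rows make up. A row lasts 1/8 s, in which the tool goes at most 62.5 mm and 10.7 degrees, less where a joint would pass 70% of its speed; a pose out of reach is approached as far as the arm can. A call with a number of a shift or a turn outside -1 to 1 is refused whole. A call with a gripper value outside its range is refused whole. The fingers move at their own pace and stop on an object; "grip_force" is the grip in N (left out, the last holds). Time passes only in rows, so rows that repeat a pose let the fingers close, or fill a call up. It gives the time, the measured TCP pose, the force, the opening and the grip force at its end, in the units of the state.
- bot.state(): the state, without advancing time (a new reading comes with each control period).
- bot.read_camera(name): name is "scene" or "side" or "wrist"; returns the picture (384x512x3 uint8, red, green, blue); there is no depth.
- bot.camera_model(name): a dict with "camera_matrix" (3x3 intrinsics, pixels), "extrinsics" (4x4, takes a point from camera to world coordinates). Camera axes: x right, y down, z forward; pixel columns grow to the right and rows downward; lengths in mm; the calibration is good to about 2 mm. A picture is of the moment at which its call begins: read the wrist's pose just before it. camera_model takes no time and is no camera call; for the wrist camera it gives the pose at the moment of the call.
- bot.job_done(): hands the job in; it is judged then, once.
The state is a dict: "clock": time; "joints": joint angles; "qvel": joint speeds; "joint_torque": joint torques, N m; "eef_pos": TCP position; "eef_rot": TCP orientation; "contact_force": force on the tool from outside, world axes, zero at the start; "torque": the same for the moment, N m; "gripper_width": opening from 0.0 (shut) to 1.0 (fully open); "finger_force": force on a finger pad.
Only numpy, scipy, OpenCV 4.12 (cv2) and the standard library are available. Lean on these libraries where they do the work, as an engineer would, in place of code of your own. Each camera call takes 0.05 s, during which the arm holds its last target. There are 200 camera calls.

### The job

Lift the large loupe up off its peg on the stand, set it fully down on the peg at the end of the telescoping boom with its lens pointing straight out along the boom, and let go of it. Then squeeze the boom's handle so that its release button frees the brake, draw the boom out until the third long line of its scale (90 mm) stands at the mouth of the tube, so that the lens is over the amber lump, and finish holding it there, still squeezing the handle, for the inspection. Leave the small loupe, the amber and the other tools where they are.

Things in the scene. Friction and masses are not known exactly. Their poses are not given: they have to be found in the camera images.
- loupe_large_socket (a point): Large loupe, the one to use (loose, 0.2 kg): upright brass socket, 30 mm in diameter, 44 mm high, with a stalk to a level lens 56 mm across. This point: on the socket's axis, 22 mm above its underside. Own x points along the stalk to the lens; the stalk leaves 10 mm below this point. Starts on one of the stand's two pegs. Grip it across 30 mm from above, beside the stalk, in its upper 25 mm.
- loupe_large_bore (a point): Mouth of the blind bore in the underside of the large loupe's socket, 13 mm wide and 26 mm deep, 22 mm below loupe_large_socket. It drops over a peg until the underside rests on the peg's shoulder disc.
- loupe_large_lens (a point): Centre of the large loupe's lens (56 mm across, 6 mm thick): 58 mm along own x from the socket's axis, 12 mm above the socket's underside.
- loupe_small_socket (a point): Small loupe, a bystander on the stand's other peg (loose): the same 30 x 44 mm brass socket, but a lens only 34 mm across, 47 mm from the socket's axis. Point and axes as for the large one.
- loupe_stand: Loupe stand (fixed): round foot 82 mm across, post, wooden cross bar; two upright pegs 50 mm to either side of the origin along own y, 10 mm in diameter with round tops, 24 mm high above a shoulder disc 33 mm across whose top is 85 mm above the bench. Origin at the centre of the foot's underside.
- boom_grip (a point): Centre of the boom's upright black handle, 185 mm above the bench: 28 mm long along the boom, top 23 mm above this point, slide head 30 mm below it. Own -y points along the boom, outwards, the way it extends; own x level across it. Over handle and button it is 31 mm wide, from 19 mm on the -x side (button, towards the robot) to 12 mm on the +x side; 27 mm with the button in.
- boom_seat (a point): Centre of the shoulder disc (33 mm across) at the foot of the peg on the boom's outer end, 130 mm above the bench, 72 mm further out than the handle along own -y; moves with the boom. Peg upright, 10 mm in diameter, round top, 24 mm high. Axes as for boom_grip. The loupe goes here.
- boom (a joint): How far the boom is drawn out of its square tube, m: 0 home, 0.125 end stop; equals the scale reading at the tube's mouth. Lines every 10 mm, long ones across the bar's whole width at 30, 60, 90, 120 mm; only those out of the tube are seen. Starts 0 to 20 mm out. Freed, it drags with about 1 N; else a brake holds it against some 15 to 25 N.
- boom_release (a joint): Release button, a steel bar 20 mm wide and 42 mm high on the handle's -x side, centred 2 mm below boom_grip. m: 0 to -0.001 out (boom braked), 0.004 right in (boom free). Springs out by itself, 9 N at first, 11 N right in; a grip across the handle along boom_grip's x presses it.
- amber_centre (a point): Brown amber lump 28 x 36 x 17 mm (loose), its centre half-way up, on a dark pad 78 mm square and 5 mm thick, under where the lens comes to stand at the 90 mm mark.
- caliper: Vernier caliper lying on the bench, 56 x 170 x 8 mm (loose bystander); origin under its middle.
- side_cutters: Side cutters with yellow grips lying on the bench, 42 x 119 x 12 mm (loose bystander); origin under their middle.
- dust_brush: Small dust brush lying on the bench, 21 x 163 x 13 mm (loose bystander); origin under its middle.
- tweezers: Steel tweezers lying on the bench, 13 x 128 x 8 mm (loose bystander); origin under their middle.

How it is judged:
By the outcome, as a careful person would: the job done as asked, in the order asked, and still so for the second after the job is handed in, while the arm keeps its last pose, push and grip.
It also fails if it takes over 48 s, if anything falls off the work surface, if the arm or the gripper's body presses on something with over 40 N, if the wrist force passes 120 N, or if a joint passes its speed limit or range.

## Working session

There is one attempt and no reset: what is moved stays moved. The work goes in short steps, Python scripts to look and compute and a tool call to move; the robot and the scene stay as the last step left them, time stands still between calls to the robot, and variables do not carry over. Pictures are saved under pics/ and viewed, at most 12 in all, crops included, and the job is handed in when it is done.

Besides the shell and the picture viewer there is one more tool, called after ">>>" as name(argument=value, ...), one argument or row to a line, values as JSON. step_arm: Moves the arm, as the interface text tells. Its arguments: {"type":"object","properties":{"motion":{"type":"array"},"grip_force":{"type":"number"}},"required":["motion"]}

```bash
mkdir -p pics; ls; python3 - <<'E'
from station import bot
import cv2,numpy as np
np.set_printoptions(precision=3,suppress=True)
s=bot.state();print(s['eef_pos'],s['eef_rot'],s['clock'],bot.pinch_z)
for n in("scene","side"):
    cv2.imwrite(f"pics/{n}0.png",cv2.resize(bot.read_camera(n)[:,:,::-1],(800,600),interpolation=cv2.INTER_CUBIC)); m=bot.camera_model(n);print(n,m['camera_matrix'],m['extrinsics'])
E
```

```text
pics
[162.858 498.628 230.722] [-0.     0.157  0.988 -0.001] 0.0 18.700000000000003
scene [[366.346   0.    257.154]
 [  0.    366.346 195.401]
 [  0.      0.      1.   ]] [[ -0.894  -0.332   0.3   256.75 ]
 [ -0.447   0.656  -0.608 530.147]
 [  0.005  -0.678  -0.735 806.013]
 [  0.      0.      0.      1.   ]]
side [[445.566   0.    253.428]
 [  0.    445.566 193.753]
 [  0.      0.      1.   ]] [[   0.893   -0.215    0.396   69.712]
 [  -0.451   -0.394    0.801 -931.238]
 [  -0.016   -0.893   -0.449  662.519]
 [   0.       0.       0.       1.   ]]
```

View pics/scene0.png

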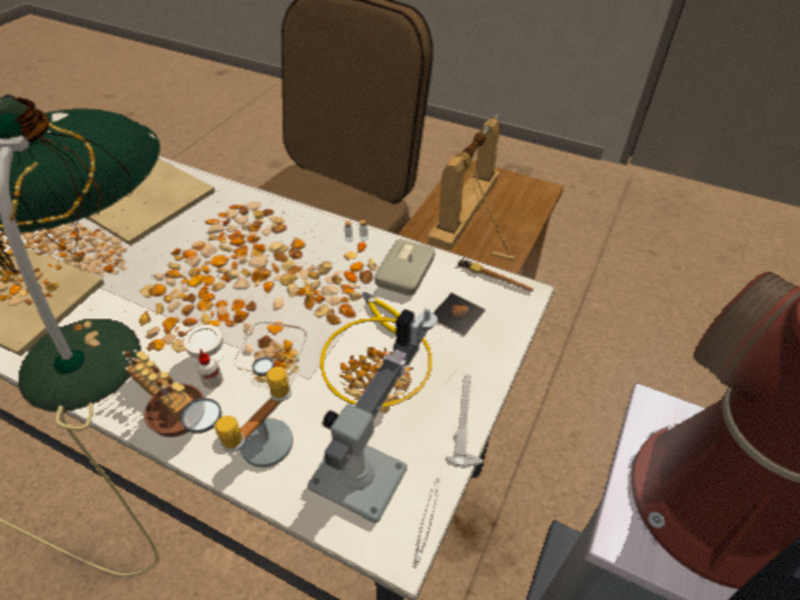

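View pics/side0.png

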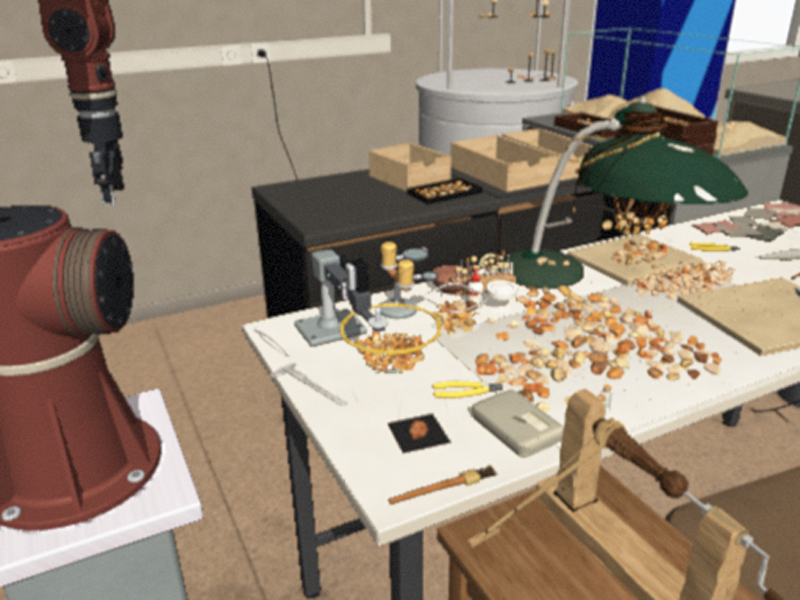

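The scene view shows the large loupe (socket top about 229,421, lens 202,415), the small one (278,371), the boom handle (405,322), its peg (428,316) and the amber (460,310). In the side view the sockets are at 389,246 and 406,265, and the amber is at 418,429.

```bash
cat > h.py <<'E'
from station import bot
import cv2,numpy as np
np.set_printoptions(precision=2,suppress=True)
def ray(m,p):
    K=m['camera_matrix'];E=np.array(m['extrinsics']);d=E[:3,:3]@np.linalg.solve(K,[p[0],p[1],1.]);return E[:3,3],d
def atz(m,p,z):
    o,d=ray(m,p);return o+d*(z-o[2])/d[2]
def tri(*mp):
    A=np.zeros((3,3));b=np.zeros(3)
    for m,p in mp:
        o,d=ray(m,p);d=d/np.linalg.norm(d);P=np.eye(3)-np.outer(d,d);A+=P;b+=P@o
    x=np.linalg.solve(A,b);return x
def proj(m,X):
    E=np.linalg.inv(np.array(m['extrinsics']));c=E[:3,:3]@np.array(X,float)+E[:3,3];u=m['camera_matrix']@c;return u[:2]/u[2]
E
python3 - <<'E'
from h import *
S=bot.camera_model('scene');D=bot.camera_model('side');k=.64
for n,p,q,z in [('Ltop',(228,421),(389,246),129),('Llens',(202,415),(414,255),97),('stop',(278,371),(406,265),129),('slens',(262,367),None,97),('foot',(265,442),(402,307),8),
  ('grip',(404,317),(357,268),208),('peg',(428,316),None,140),('amber',(460,310),(418,429),13)]:
    p=np.array(p)*k;print(n,atz(S,p,z),end=' ')
    if q: q=np.array(q)*k;print(atz(D,q,z),tri((S,p),(D,q)))
    else:print()
E
```

```text
Ltop [647.38 267.33 129.  ] [644.15 256.94 129.  ] [649.01 266.03 125.16]
Llens [705.15 263.73  97.  ] [702.22 257.85  97.  ] [705.69 263.17  94.82]
stop [635.16 167.94 129.  ] [629.83 154.53 129.  ] [636.67 165.78 124.  ]
slens [679.22 155.6   97.  ] 
foot [642.45 224.51   8.  ] [649.46 212.61   8.  ] [649.82 220.75   1.8 ]
grip [487.91  54.4  208.  ] [471.89  21.35 208.  ] [487.39  48.01 197.03]
peg [481.8  -18.41 140.  ] 
amber [ 477.58 -163.69   13.  ] [ 479.11 -171.79   13.  ] [ 480.   -167.71    9.17]
```

>>> step_arm(
  motion=[
    {"xyz": [0.2,-0.1,0.1],"turn": [0,0,0.02],"grip": 85},
    {"xyz": [0.4,-0.2,0.2],"turn": [0,0,0.04],"grip": 85},
    {"xyz": [0.6,-0.3,0.3],"turn": [0,0,0.06],"grip": 85},
    {"xyz": [0.8,-0.4,0.3],"turn": [0,0,0.08],"grip": 85},
    {"xyz": [1,-0.5,0.3],"turn": [0,0,0.08],"grip": 85},
  ],
)

```text
clock: 0.72
eef_pos: [263.6, 448.6, 261.1]
eef_rot: [-0.0, 0.032, 0.999, -0.0]
contact_force: [-0.4, 0.9, 0.2]
gripper_width: 0.994
finger_force: 0.0
```

>>> step_arm(
  motion=[
    {"xyz": [0.2,-0.1,0],"turn": [0,0,0],"grip": 85},
    {"xyz": [0.4,-0.2,0],"turn": [0,0,0],"grip": 85},
    {"xyz": [0.6,-0.3,0],"turn": [0,0,0],"grip": 85},
    {"xyz": [0.8,-0.4,0],"turn": [0,0,0],"grip": 85},
    {"xyz": [1,-0.5,0],"turn": [0,0,0],"grip": 85},
  ],
)

```text
clock: 1.35
eef_pos: [363.5, 398.5, 260.9]
eef_rot: [-0.0, 0.032, 0.999, -0.0]
contact_force: [-0.5, 0.4, -0.3]
gripper_width: 0.995
finger_force: 0.0
```

>>> step_arm(
  motion=[
    {"xyz": [0.2,-0.1,0],"turn": [0,0,0],"grip": 85},
    {"xyz": [0.4,-0.2,0],"turn": [0,0,0],"grip": 85},
    {"xyz": [0.6,-0.3,0],"turn": [0,0,0],"grip": 85},
    {"xyz": [0.8,-0.4,0],"turn": [0,0,0],"grip": 85},
    {"xyz": [1,-0.5,0],"turn": [0,0,0],"grip": 85},
  ],
)

```text
clock: 1.98
eef_pos: [464.3, 348.4, 261.3]
eef_rot: [-0.0, 0.032, 0.999, -0.0]
contact_force: [0.1, -0.4, -1.4]
gripper_width: 0.998
finger_force: 0.0
```

>>> step_arm(
  motion=[
    {"xyz": [0.2,-0.1,0],"turn": [0,0,0],"grip": 85},
    {"xyz": [0.4,-0.2,0],"turn": [0,0,0],"grip": 85},
    {"xyz": [0.6,-0.3,0],"turn": [0,0,0],"grip": 85},
    {"xyz": [0.8,-0.4,0],"turn": [0,0,0],"grip": 85},
    {"xyz": [0.8,-0.4,0],"turn": [0,0,0],"grip": 85},
  ],
)

```text
clock: 2.6
eef_pos: [544.6, 308.0, 260.8]
eef_rot: [-0.0, 0.033, 0.999, -0.0]
contact_force: [-0.5, 0.4, 0.3]
gripper_width: 0.997
finger_force: 0.0
```

Take a wrist look from here.

```bash
python3 - <<'E'
from h import *
m=bot.camera_model('wrist');im=bot.read_camera('wrist')
print(m['extrinsics'],m['camera_matrix'][0])
cv2.imwrite("pics/w1.png",cv2.resize(im[:,:,::-1],(800,600),interpolation=cv2.INTER_CUBIC))
import pickle;pickle.dump(m,open('w1.pkl','wb'))
for X in [(646,264,129),(635,165,129),(704,260,97),(488,50,208)]:print(proj(m,X)/.64)
E
```

```text
[[  0.07   0.95   0.32 462.26]
 [  1.    -0.06  -0.02 315.44]
 [ -0.     0.32  -0.95 403.29]
 [  0.     0.     0.     1.  ]] [298.5    0.   252.02]
[336.72 429.46]
[190.65 423.89]
[344.12 468.92]
[-223.27  248.94]
```

View pics/w1.png

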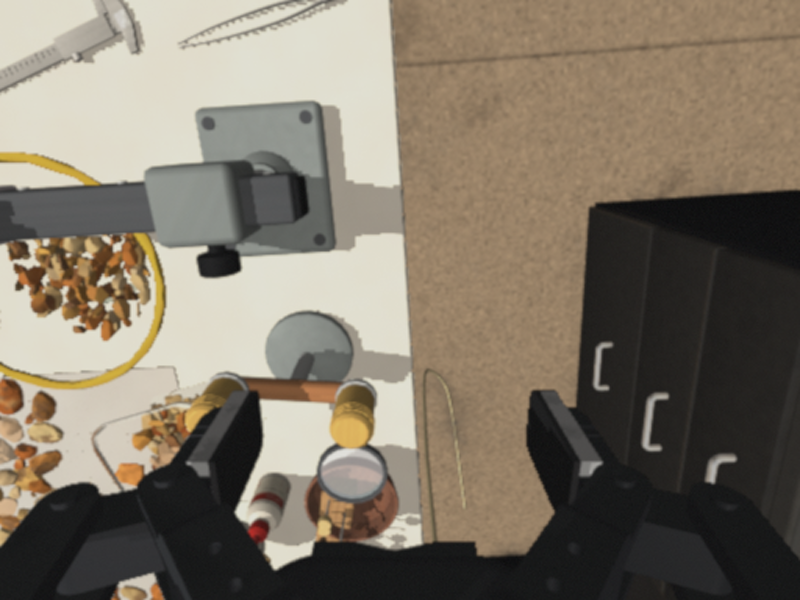

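The wrist view shows the large socket top at about (352,430), the lens at (352,472), the small socket top at about (203,412), and the boom bar running left along rows 186–240.

```bash
python3 - <<'E'
from h import *
import pickle
m=pickle.load(open('w1.pkl','rb'));S=bot.camera_model('scene');D=bot.camera_model('side');k=.64
for n,p,z in [('Ltop',(352,430),129),('disc',(356,388),86),('lens',(352,472),97),('foot',(309,347),4),('barU0',(0,188),135),('barU1',(148,183),135),('barL0',(0,242),135),('barL1',(148,236),135)]:
    print(n,atz(m,np.array(p)*k,z))
f=lambda a:np.array(a)*k
print(tri((m,f((352,430))),(S,f((228,421))),(D,f((389,246)))), tri((m,f((352,472))),(S,f((202,415))),(D,f((414,255)))))
E
```

```text
Ltop [647.12 274.41 129.  ]
disc [638.87 274.61  86.  ]
lens [707.34 265.94  97.  ]
foot [638.49 224.15   4.  ]
barU0 [472.12  93.03 135.  ]
barU1 [474.93 176.64 135.  ]
barL0 [502.25  82.69 135.  ]
barL1 [504.47 169.61 135.  ]
[650.   269.6  124.31] [706.7  264.41  95.05]
```

>>> step_arm(
  motion=[
    {"xyz": [0.25,-0.1,-0.1],"turn": [0,0,-0.0145],"grip": 85},
    {"xyz": [0.5,-0.2,-0.2],"turn": [0,0,-0.0145],"grip": 85},
    {"xyz": [0.75,-0.3,-0.3],"turn": [0,0,-0.0145],"grip": 85},
    {"xyz": [1,-0.38,-0.5],"turn": [0,0,-0.0145],"grip": 85},
    {"xyz": [1,-0.38,-0.6],"turn": [0,0,-0.0145],"grip": 85},
  ],
)

```text
clock: 3.28
eef_pos: [643.3, 270.6, 199.7]
eef_rot: [-0.001, 0.055, 0.998, -0.0]
contact_force: [-0.3, -0.7, -0.6]
gripper_width: 0.998
finger_force: 0.0
```

```bash
python3 - <<'E'
from h import *
m=bot.camera_model('wrist');s=bot.state();im=bot.read_camera('wrist')
print(s['eef_pos'],s['eef_rot'],s['joints'])
cv2.imwrite("pics/w2.png",cv2.resize(im[:,:,::-1],(800,600),interpolation=cv2.INTER_CUBIC))
import pickle;pickle.dump(m,open('w2.pkl','wb'))
for X in [(648,270,129),(706,264.5,97)]:print(proj(m,X)/.64)
E
```

```text
[643.26 270.62 199.66] [-0.    0.06  1.   -0.  ] [0.29 0.65 0.34 1.26 0.   0.4 ]
[389.79 329.33]
[392.11 399.37]
```

View pics/w2.png

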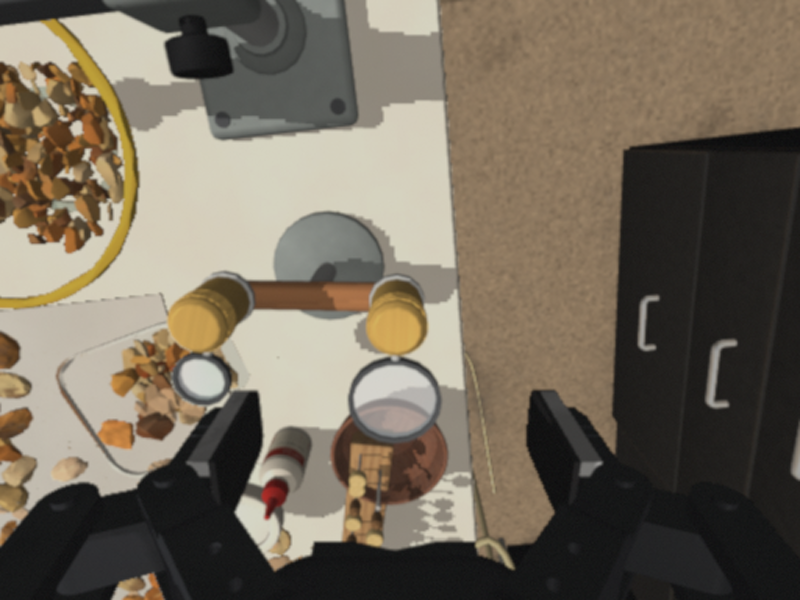

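The socket top is at (397,325) and the lens at (395,399). That puts the socket at about (646.5, 272.5), in line with the fingers, so I descend.

>>> step_arm(
  motion=[
    {"xyz": [0.03,0.02,-0.2],"turn": [0,0,0],"grip": 85},
    {"xyz": [0.03,0.02,-0.4],"turn": [0,0,0],"grip": 85},
    {"xyz": [0.03,0.02,-0.6],"turn": [0,0,0],"grip": 85},
    {"xyz": [0.03,0.02,-0.8],"turn": [0,0,0],"grip": 70},
    {"xyz": [0.03,0.02,-1.0],"turn": [0,0,0],"grip": 60},
  ],
)

```text
clock: 3.95
eef_pos: [645.0, 274.1, 101.7]
eef_rot: [0.0, 0.054, 0.999, 0.0]
contact_force: [-0.3, 0.3, 0.1]
gripper_width: 0.703
finger_force: 0.0
```

>>> step_arm(
  motion=[
    {"xyz": [0,0,-0.03],"turn": [0,0,0],"grip": 45},
    {"xyz": [0,0,-0.03],"turn": [0,0,0],"grip": 25},
    {"xyz": [0,0,-0.03],"turn": [0,0,0],"grip": 20},
    {"xyz": [0,0,-0.03],"turn": [0,0,0],"grip": 20},
    {"xyz": [0,0,-0.03],"turn": [0,0,0],"grip": 20},
  ],
  grip_force=40,
)

```text
clock: 4.58
eef_pos: [646.2, 273.2, 99.3]
eef_rot: [0.0, 0.055, 0.998, 0.0]
contact_force: [-3.5, 0.1, 5.7]
gripper_width: 0.336
finger_force: 40.0
```

>>> step_arm(
  motion=[
    {"xyz": [0,0,0.05],"turn": [0,0,0],"grip": 20},
    {"xyz": [0,0,0.15],"turn": [0,0,0],"grip": 20},
    {"xyz": [0,0,0.3],"turn": [0,0,0],"grip": 20},
    {"xyz": [0,0,0.6],"turn": [0,0,0],"grip": 20},
    {"xyz": [0,0,1.0],"turn": [0,0,0],"grip": 20},
  ],
)

```text
clock: 5.2
eef_pos: [645.7, 272.9, 199.4]
eef_rot: [-0.0, 0.055, 0.998, -0.0]
contact_force: [1.2, 0.6, -1.8]
gripper_width: 0.331
finger_force: 39.8
```

>>> step_arm(
  motion=[
    {"xyz": [-0.1,-0.1,0.2],"turn": [0,0,0],"grip": 20},
    {"xyz": [-0.2,-0.2,0.4],"turn": [0,0,0],"grip": 20},
    {"xyz": [-0.4,-0.4,0.6],"turn": [0,0,0],"grip": 20},
    {"xyz": [-0.6,-0.6,0.6],"turn": [0,0,0],"grip": 20},
    {"xyz": [-0.6,-0.6,0.6],"turn": [0,0,0],"grip": 20},
  ],
)

```text
clock: 5.82
eef_pos: [584.2, 211.3, 258.9]
eef_rot: [-0.0, 0.056, 0.998, -0.0]
contact_force: [0.2, 0.5, -2.4]
gripper_width: 0.332
finger_force: 40.0
```

```bash
python3 - <<'E'
from h import *
m=bot.camera_model('wrist');s=bot.state();im=bot.read_camera('wrist');sc=bot.read_camera('scene')
print(s['eef_pos'],s['eef_rot'],s['contact_force'],s['gripper_width'])
cv2.imwrite("pics/w3.png",np.hstack([im,sc])[:,:,::-1][:, :][:, :1024].copy() if 0 else cv2.resize(np.hstack([im,sc])[:,:,::-1],(800,300),interpolation=cv2.INTER_AREA))
cv2.imwrite("pics/w3_full.png",im[:,:,::-1])
import pickle;pickle.dump(m,open('w3.pkl','wb'))
E
```

```text
[584.18 211.34 258.9 ] [-0.    0.06  1.   -0.  ] [ 0.19  0.54 -2.41] 0.332137593659514
```

View pics/w3.png

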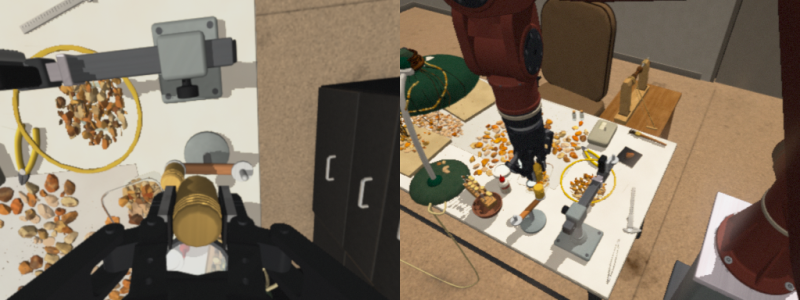

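The loupe is held upright and the force is about its weight. Next I move beside the boom's end so the wrist camera sits over the peg and handle.

>>> step_arm(
  motion=[
    {"xyz": [0,-0.2,0],"turn": [0,0,0],"grip": 20},
    {"xyz": [0,-0.4,0],"turn": [0,0,0],"grip": 20},
    {"xyz": [0,-0.6,0],"turn": [0,0,0],"grip": 20},
    {"xyz": [0,-0.8,0],"turn": [0,0,0],"grip": 20},
    {"xyz": [0,-1.0,0],"turn": [0,0,0],"grip": 20},
  ],
)

```text
clock: 6.55
eef_pos: [586.1, 111.4, 258.3]
eef_rot: [0.0, 0.055, 0.998, -0.0]
contact_force: [0.1, -0.7, -1.4]
gripper_width: 0.336
finger_force: 40.0
```

>>> step_arm(
  motion=[
    {"xyz": [0,-0.2,0],"turn": [0,0,0],"grip": 20},
    {"xyz": [0,-0.4,0],"turn": [0,0,0],"grip": 20},
    {"xyz": [0,-0.6,0],"turn": [0,0,0],"grip": 20},
    {"xyz": [0,-0.8,0],"turn": [0,0,0],"grip": 20},
    {"xyz": [0,-0.8,0],"turn": [0,0,0],"grip": 20},
  ],
)

```text
clock: 7.18
eef_pos: [586.1, 31.3, 258.3]
eef_rot: [-0.0, 0.056, 0.998, -0.0]
contact_force: [-0.4, 0.1, -2.8]
gripper_width: 0.336
finger_force: 40.0
```

```bash
python3 - <<'E'
from h import *
m=bot.camera_model('wrist');s=bot.state();im=bot.read_camera('wrist')
print(s['eef_pos'],s['eef_rot'],s['contact_force'],s['gripper_width'])
cv2.imwrite("pics/w4.png",cv2.resize(im[:,:,::-1],(800,600),interpolation=cv2.INTER_CUBIC))
import pickle;pickle.dump(m,open('w4.pkl','wb'))
E
```

```text
[586.1   31.31 258.27] [-0.    0.06  1.   -0.  ] [-0.41  0.12 -2.77] 0.3359304267570547
```

View pics/w4.png

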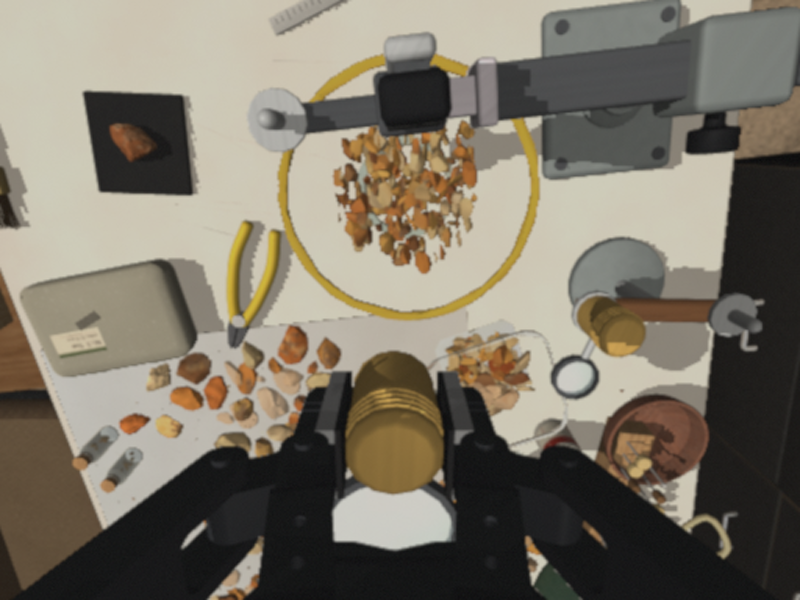

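The peg's shoulder disc is centred at (277,120) with the peg top at (267,118). The handle top is near (413,90) and the amber at (131,140). The held socket's top is at (395,450), between the pads.

```bash
python3 - <<'E'
from h import *
import pickle
m=pickle.load(open('w4.pkl','rb'));k=.64
f=lambda a:np.array(a)*k
for n,p,z in [('disc',(277,120),130),('discL',(249,121),130),('discR',(306,118),130),('discT',(277,89),130),('discB',(277,151),130),('pegtop',(266,118),152),('hTL',(379,73),208),('hTR',(445,67),208),('hBL',(385,123),208),('hBR',(449,117),208),('btnTL',(385,40),204),('btnTR',(435,36),204),('amber',(131,140),14),('soctop',(395,450),288),('mouthT',(686,40),140),('mouthB',(690,112),140),('b0',(497,66),140),('b1',(499,121),140)]:
    print(n,atz(m,f(p),z))
E
```

```text
disc [485.95 -19.18 130.  ]
discL [484.75 -34.37 130.  ]
discR [486.71  -3.38 130.  ]
discT [470.8  -16.23 130.  ]
discB [501.71 -22.25 130.  ]
pegtop [485.9  -19.42 152.  ]
hTL [479.26  39.71 208.  ]
hTR [480.    64.43 208.  ]
hBL [496.91  39.88 208.  ]
hBR [497.52  64.63 208.  ]
btnTL [467.87  43.25 204.  ]
btnTR [468.64  61.98 204.  ]
amber [ 479.8  -162.23   14.  ]
soctop [587.25  33.5  288.  ]
mouthT [472.78 191.99 140.  ]
mouthB [506.76 196.98 140.  ]
b0 [473.96  98.27 140.  ]
b1 [500.05  98.24 140.  ]
```

>>> step_arm(
  motion=[
    {"xyz": [-0.05,-0.1,0],"turn": [0,0,-0.05],"grip": 20},
    {"xyz": [-0.1,-0.2,0],"turn": [0,0,-0.1],"grip": 20},
    {"xyz": [-0.15,-0.3,0],"turn": [0,0,-0.15],"grip": 20},
    {"xyz": [-0.2,-0.4,0],"turn": [0,0,-0.2],"grip": 20},
    {"xyz": [-0.3,-0.52,0],"turn": [0,0,-0.25],"grip": 20},
  ],
)

```text
clock: 7.85
eef_pos: [556.1, -18.6, 258.2]
eef_rot: [-0.0, 0.435, 0.901, 0.0]
contact_force: [0.3, 0.1, -3.1]
gripper_width: 0.334
finger_force: 40.1
```

>>> step_arm(
  motion=[
    {"xyz": [-0.15,0,-0.1],"turn": [0,0,-0.05],"grip": 20},
    {"xyz": [-0.3,0,-0.2],"turn": [0,0,-0.1],"grip": 20},
    {"xyz": [-0.5,0,-0.4],"turn": [0,0,-0.15],"grip": 20},
    {"xyz": [-0.7,0,-0.6],"turn": [0,0,-0.2],"grip": 20},
    {"xyz": [-0.7,0,-0.74],"turn": [0,0,-0.224],"grip": 20},
  ],
)

```text
clock: 8.48
eef_pos: [484.5, -18.2, 183.7]
eef_rot: [-0.001, 0.718, 0.696, -0.0]
contact_force: [-0.4, -0.2, -2.2]
gripper_width: 0.336
finger_force: 40.1
```

```bash
python3 - <<'E'
from h import *
m=bot.camera_model('wrist');s=bot.state();im=bot.read_camera('wrist')
a=bot.read_camera('scene');b=bot.read_camera('side')
print(s['eef_pos'],s['eef_rot'],s['contact_force'],s['joints'])
c=lambda i,n:cv2.resize(i[int(proj(bot.camera_model(n),(486,-20,150))[1])-38:][:75,int(proj(bot.camera_model(n),(486,-20,150))[0])-50:][:,:100],(400,300),interpolation=cv2.INTER_CUBIC)
w=cv2.resize(im,(400,300),interpolation=cv2.INTER_AREA)
cv2.imwrite("pics/w5.png",np.vstack([np.hstack([c(a,'scene'),c(b,'side')]),np.hstack([w,np.zeros_like(w)])])[:,:,::-1])
E
```

```text
[484.52 -18.24 183.7 ] [-0.    0.72  0.7  -0.  ] [-0.4  -0.19 -2.24] [-0.19  0.25 -0.34  0.98  0.    1.41]
```

View pics/w5.png

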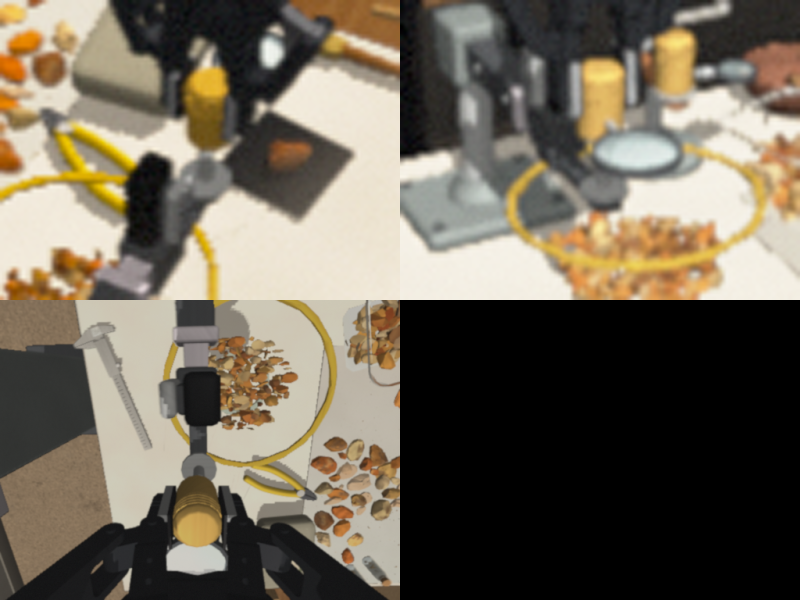

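The socket hangs over the peg in all three views. Its underside and the disc are at (207,142) and (207,178) in the scene crop, and (200,135) and (203,189) in the side crop. I check those against a purely vertical offset.

```bash
python3 - <<'E'
from h import *
for n in('scene','side'):
    m=bot.camera_model(n);o=proj(m,(486,-20,150));o=np.array([int(o[0])-50,int(o[1])-38])
    g=lambda X:(proj(m,X)-o)*4
    print(n,'under',g((484.5,-18.2,169.4)),'disc@tcp',g((484.5,-18.2,130)),'dx+10',g((494.5,-18.2,130))-g((484.5,-18.2,130)),'dy+10',g((484.5,-8.2,130))-g((484.5,-18.2,130)))
    im=bot.read_camera(n);
E
```

```text
scene under [205.32 134.78] disc@tcp [202.91 178.53] dx+10 [-14.74  -5.52] dy+10 [-6.92 11.02]
side under [196.49 124.91] disc@tcp [198.32 180.42] dx+10 [14.15 -3.51] dy+10 [-6.67 -6.44]
```

The offsets suggest shifting about 2.4 mm further out (−y). I lower in two stages and watch the force.

>>> step_arm(
  motion=[
    {"xyz": [0.003,-0.024,0],"turn": [0,0,0],"grip": 20},
    {"xyz": [0.003,-0.024,-0.1],"turn": [0,0,0],"grip": 20},
    {"xyz": [0.003,-0.024,-0.15],"turn": [0,0,0],"grip": 20},
    {"xyz": [0.003,-0.024,-0.19],"turn": [0,0,0],"grip": 20},
    {"xyz": [0.003,-0.024,-0.22],"turn": [0,0,0],"grip": 20},
  ],
)

```text
clock: 9.35
eef_pos: [486.5, -20.8, 162.2]
eef_rot: [-0.0, 0.717, 0.697, 0.001]
contact_force: [-0.1, 4.7, 0.6]
gripper_width: 0.331
finger_force: 40.2
```

>>> step_arm(
  motion=[
    {"xyz": [0,0.008,0],"turn": [0,0,0],"grip": 20},
    {"xyz": [0,0.008,-0.04],"turn": [0,0,0],"grip": 20},
    {"xyz": [0,0.008,-0.08],"turn": [0,0,0],"grip": 20},
    {"xyz": [0,0.008,-0.12],"turn": [0,0,0],"grip": 20},
    {"xyz": [0,0.008,-0.15],"turn": [0,0,0],"grip": 20},
  ],
)

```text
clock: 9.98
eef_pos: [486.4, -20.1, 147.1]
eef_rot: [-0.0, 0.717, 0.697, 0.0]
contact_force: [-0.3, 6.3, 1.6]
gripper_width: 0.337
finger_force: 40.3
```

>>> step_arm(
  motion=[
    {"xyz": [0,0.005,-0.01],"turn": [0,0,0],"grip": 20},
    {"xyz": [0,0.005,-0.02],"turn": [0,0,0],"grip": 20},
    {"xyz": [0,0.005,-0.03],"turn": [0,0,0],"grip": 20},
    {"xyz": [0,0.005,-0.035],"turn": [0,0,0],"grip": 20},
    {"xyz": [0,0.005,-0.035],"turn": [0,0,0],"grip": 20},
  ],
)

```text
clock: 10.6
eef_pos: [486.4, -19.8, 144.3]
eef_rot: [0.0, 0.717, 0.697, 0.0]
contact_force: [-1.7, 5.7, 6.3]
gripper_width: 0.333
finger_force: 40.9
```

>>> step_arm(
  motion=[
    {"xyz": [0,0,-0.01],"turn": [0,0,0],"grip": 20},
    {"xyz": [0,0,-0.01],"turn": [0,0,0],"grip": 32},
    {"xyz": [0,0,-0.01],"turn": [0,0,0],"grip": 40},
    {"xyz": [0,0,0],"turn": [0,0,0],"grip": 60},
    {"xyz": [0,0,0],"turn": [0,0,0],"grip": 65},
  ],
)

```text
clock: 11.22
eef_pos: [486.4, -20.3, 143.8]
eef_rot: [0.0, 0.717, 0.697, -0.0]
contact_force: [0.5, -0.4, -0.2]
gripper_width: 0.759
finger_force: 0.0
```

>>> step_arm(
  motion=[
    {"xyz": [0,0,0.1],"turn": [0,0,0],"grip": 65},
    {"xyz": [0,0,0.3],"turn": [0,0,0],"grip": 65},
    {"xyz": [0,0,0.5],"turn": [0,0,0],"grip": 65},
    {"xyz": [0,0,0.75],"turn": [0,0,0],"grip": 65},
    {"xyz": [0,0,1.0],"turn": [0,0,0],"grip": 65},
  ],
)

```text
clock: 11.85
eef_pos: [486.4, -20.1, 245.3]
eef_rot: [0.0, 0.717, 0.697, 0.0]
contact_force: [0.3, -0.5, -0.0]
gripper_width: 0.758
finger_force: 0.0
```

```bash
python3 - <<'E'
from h import *
import pickle
m=bot.camera_model('wrist');s=bot.state();im=bot.read_camera('wrist');pickle.dump(m,open('w6.pkl','wb'))
b=bot.read_camera('side');M=bot.camera_model('side');o=proj(M,(486,-20,150)).astype(int)
print(s['eef_pos'],s['eef_rot'],s['contact_force'])
w=cv2.resize(im,(800,600),interpolation=cv2.INTER_CUBIC)
w[300:,0:267]=cv2.resize(b[o[1]-50:o[1]+50,o[0]-45:o[0]+44],(267,300),interpolation=cv2.INTER_CUBIC)
cv2.imwrite("pics/w6.png",w[:,:,::-1])
E
```

```text
[486.36 -20.06 245.27] [0.   0.72 0.7  0.  ] [ 0.27 -0.49 -0.03]
```

View pics/w6.png

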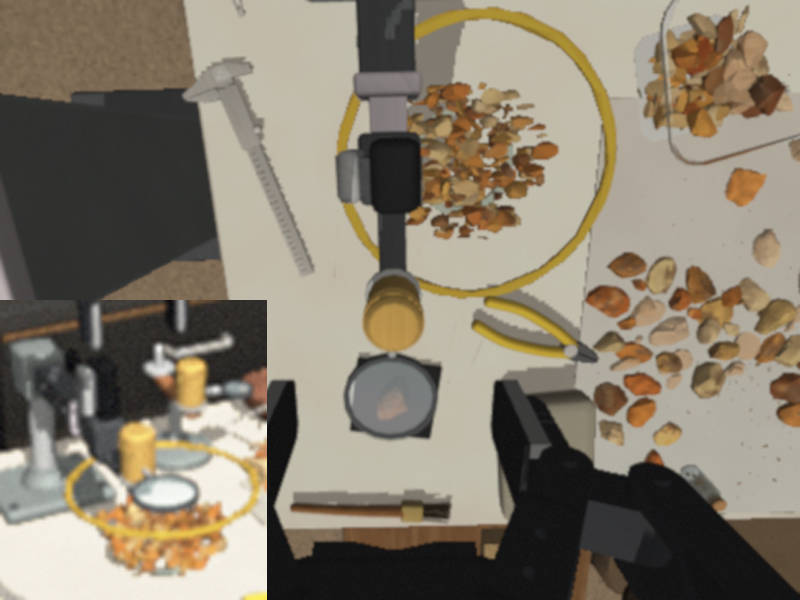

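The loupe is seated (socket top 393,325; lens 391,396 pointing along the boom). The handle top spans (373–421, 140–205), with the button at (350,178) and the tube mouth collar at about row 97.

```bash
python3 - <<'E'
from h import *
import pickle
m=pickle.load(open('w6.pkl','rb'));k=.64
f=lambda a:np.array(a)*k
for n,p,z in [('soc',(393,325),174),('lens',(391,396),145),('hTL',(373,142),208),('hTR',(419,140),208),('hBL',(372,205),208),('hBR',(420,203),208),('btnT',(340,155),204),('btnB',(342,200),204),('mouthL',(357,97),140),('mouthR',(420,97),140),('bar1',(392,240),140)]:
    print(n,atz(m,f(p),z))
im=bot.read_camera('wrist')
c=im[30:150,200:300];cv2.imwrite('pics/w7.png',cv2.resize(c,(500,600),interpolation=cv2.INTER_CUBIC)[:,:,::-1])
E
```

```text
soc [485.97 -21.04 174.  ]
lens [483.15 -77.62 145.  ]
hTL [481.14  64.5  208.  ]
hTR [497.93  64.71 208.  ]
hBL [479.8   41.82 208.  ]
hBR [498.06  42.05 208.  ]
btnT [468.38  60.23 204.  ]
btnB [468.06  43.57 204.  ]
mouthL [471.46  85.65 140.  ]
mouthR [502.24  84.78 140.  ]
bar1 [486.46  14.49 140.  ]
```

View pics/w7.png

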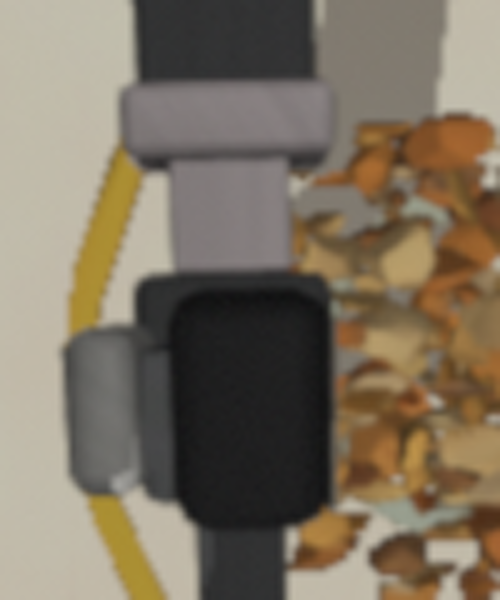

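Handle centre is about (486.5, 52.5), and the grip midpoint with the button in is x ≈ 485. I move over it, descend and squeeze.

>>> step_arm(
  motion=[
    {"xyz": [-0.01,0.25,0],"turn": [0,0,0],"grip": 65},
    {"xyz": [-0.014,0.5,0],"turn": [0,0,0],"grip": 65},
    {"xyz": [-0.014,0.73,0],"turn": [0,0,0],"grip": 65},
    {"xyz": [-0.014,0.73,-0.2],"turn": [0,0,0],"grip": 65},
    {"xyz": [-0.014,0.73,-0.4],"turn": [0,0,0],"grip": 65},
  ],
)

```text
clock: 12.62
eef_pos: [484.5, 53.3, 202.6]
eef_rot: [-0.0, 0.717, 0.697, -0.0]
contact_force: [0.5, -0.9, -0.9]
gripper_width: 0.761
finger_force: 0.0
```

>>> step_arm(
  motion=[
    {"xyz": [0,0,-0.2],"turn": [0,0,0],"grip": 60},
    {"xyz": [0,0,-0.38],"turn": [0,0,0],"grip": 55},
    {"xyz": [0,0,-0.38],"turn": [0,0,0],"grip": 40},
    {"xyz": [0,0,-0.38],"turn": [0,0,0],"grip": 38},
    {"xyz": [0,0,-0.38],"turn": [0,0,0],"grip": 38},
  ],
)

```text
clock: 13.25
eef_pos: [485.2, 52.9, 166.4]
eef_rot: [0.0, 0.717, 0.697, 0.0]
contact_force: [0.1, -0.0, 0.9]
gripper_width: 0.448
finger_force: 0.3
```

>>> step_arm(
  motion=[
    {"xyz": [0,0,0],"turn": [0,0,0],"grip": 32},
    {"xyz": [0,0,0],"turn": [0,0,0],"grip": 28},
    {"xyz": [0,0,0],"turn": [0,0,0],"grip": 20},
    {"xyz": [0,0,0],"turn": [0,0,0],"grip": 15},
    {"xyz": [0,0,0],"turn": [0,0,0],"grip": 15},
  ],
  grip_force=40,
)

```text
clock: 13.88
eef_pos: [485.5, 53.0, 166.4]
eef_rot: [0.0, 0.717, 0.697, 0.0]
contact_force: [-1.7, 0.2, 6.5]
gripper_width: 0.298
finger_force: 42.3
```

The opening reads about 27 mm, so the button is in. I draw gently and check the force.

>>> step_arm(
  motion=[
    {"xyz": [0,-0.02,0],"turn": [0,0,0],"grip": 15},
    {"xyz": [-0.002,-0.06,0],"turn": [0,0,0],"grip": 15},
    {"xyz": [-0.003,-0.12,0],"turn": [0,0,0],"grip": 15},
    {"xyz": [-0.005,-0.18,0],"turn": [0,0,0],"grip": 15},
    {"xyz": [-0.006,-0.22,0],"turn": [0,0,0],"grip": 15},
  ],
)

```text
clock: 14.5
eef_pos: [485.3, 30.7, 166.4]
eef_rot: [0.001, 0.717, 0.697, 0.001]
contact_force: [2.2, 1.2, 4.5]
gripper_width: 0.293
finger_force: 43.5
```

>>> step_arm(
  motion=[
    {"xyz": [-0.002,-0.06,0],"turn": [0,0,0],"grip": 15},
    {"xyz": [-0.005,-0.18,0],"turn": [0,0,0],"grip": 15},
    {"xyz": [-0.01,-0.32,0],"turn": [0,0,0],"grip": 15},
    {"xyz": [-0.013,-0.45,0],"turn": [0,0,0],"grip": 15},
    {"xyz": [-0.014,-0.52,0],"turn": [0,0,0],"grip": 15},
  ],
)

```text
clock: 15.12
eef_pos: [485.0, -22.3, 166.5]
eef_rot: [0.002, 0.717, 0.697, 0.001]
contact_force: [9.2, 0.9, 1.3]
gripper_width: 0.294
finger_force: 46.4
```

```bash
python3 - <<'E'
from h import *
import pickle
m=bot.camera_model('wrist');s=bot.state();im=np.mean([bot.read_camera('wrist').astype(float) for _ in range(4)],0).astype(np.uint8)
pickle.dump((m,im),open('w8.pkl','wb'))
print(s['eef_pos'],s['contact_force'])
M=bot.camera_model('wrist')
p=proj(m,(487,85,145));print(p)
r0=int(max(0,p[1]-50));c0=int(p[0]-60);print(r0,c0)
c=im[r0:r0+160,c0:c0+120];cv2.imwrite('pics/w8.png',cv2.resize(c,None,fx=3.75,fy=3.75,interpolation=cv2.INTER_CUBIC)[:,:,::-1])
E
```

```text
[485.03 -22.29 166.47] [9.19 0.88 1.25]
[249.64  42.01]
0 189
```

View pics/w8.png

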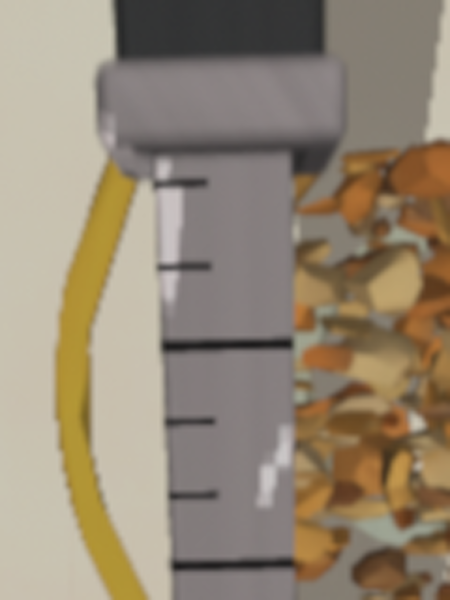

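The scale shows long lines at crop rows 345 (60 mm) and 565 (30 mm) and short ones at 267 and 183 (70 and 80 mm), with the mouth edge at about row 151. I fit the reading.

```bash
python3 - <<'E'
from h import *
import pickle
from scipy.optimize import curve_fit
m,im=pickle.load(open('w8.pkl','rb'))
g=im[:175,189+46:189+52].mean((1,2));print('cols near line',g[30:60].round(0))
g2=im[30:60,189+62:189+72].mean((1,2));print(g2.round(0))
r=np.array([183,267,345,421,495,565.])/3.75;q=np.array([80,70,60,50,40,30.])
f=lambda r,a,b,c:(a+b*r)/(1+c*r)
P,_=curve_fit(f,r,q,p0=[100,-.5,0]);print(f(r,*P),[ (k,f(k,*P)) for k in(38,39,40,41,42)])
E
```

```text
cols near line [129. 128. 128. 126. 122. 115. 107.  97.  84.  72.  76.  96. 113. 123.
 127. 128. 125. 102.  64.  80. 133. 155. 157. 157. 157. 157. 157. 157.
 157. 156.]
[132. 132. 131. 129. 122. 114. 104.  92.  78.  71.  84. 106. 120. 127.
 129. 129. 129. 129. 129. 130. 129. 129. 130. 129. 129. 129. 129. 129.
 129. 129.]
[80.05 69.88 60.04 50.07 39.95 30.  ] [(38, np.float64(84.79924260422246)), (39, np.float64(84.36343495686556)), (40, np.float64(83.92681551259123)), (41, np.float64(83.4893820010334)), (42, np.float64(83.051132143352))]
```

The reading is about 83.7 mm, so 6.3 mm remains. I also ease the sideways load.

>>> step_arm(
  motion=[
    {"xyz": [0.005,-0.02,0],"turn": [0,0,0],"grip": 15},
    {"xyz": [0.01,-0.04,0],"turn": [0,0,0],"grip": 15},
    {"xyz": [0.012,-0.063,0],"turn": [0,0,0],"grip": 15},
    {"xyz": [0.012,-0.063,0],"turn": [0,0,0],"grip": 15},
    {"xyz": [0.012,-0.063,0],"turn": [0,0,0],"grip": 15},
  ],
)

```text
clock: 15.95
eef_pos: [485.0, -28.3, 166.5]
eef_rot: [0.001, 0.717, 0.697, 0.0]
contact_force: [2.5, -0.4, 7.4]
gripper_width: 0.289
finger_force: 44.0
```

```bash
python3 - <<'E'
from h import *
m=bot.camera_model('wrist');s=bot.state();im=np.mean([bot.read_camera('wrist').astype(float) for _ in range(4)],0).astype(np.uint8)
a=bot.read_camera('scene');b=bot.read_camera('side')
print(s['eef_pos'],s['contact_force'],s['gripper_width'])
w=cv2.resize(im[0:75,199:299],(800,600),interpolation=cv2.INTER_CUBIC)
cr=lambda i,n:(lambda o:cv2.resize(i[o[1]-50:o[1]+50,o[0]-40:o[0]+40],(240,300),interpolation=cv2.INTER_CUBIC))(proj(bot.camera_model(n),(482,-130,100)).astype(int))
w[300:,:240]=cr(a,'scene');w[300:,560:]=cr(b,'side')
cv2.imwrite('pics/w9.png',w[:,:,::-1])
g=im[:100,189+46:189+52].mean((1,2));print(g[20:80].round(0))
E
```

```text
[485.03 -28.33 166.46] [ 2.51 -0.4   7.43] 0.28923862773628534
[123. 115. 106.  97.  86.  70.  61.  74. 110. 126. 127. 128. 127. 127.
 128. 127. 127. 127. 127. 127. 127. 127. 127. 127. 127. 127. 125. 101.
  63.  76. 124. 143. 145. 145. 149. 175. 188. 189. 184. 180. 180. 180.
 180. 180. 180. 180. 180. 180. 177. 156. 103.  91. 141. 144. 130. 127.
 127. 127. 127. 128.]
```

View pics/w9.png

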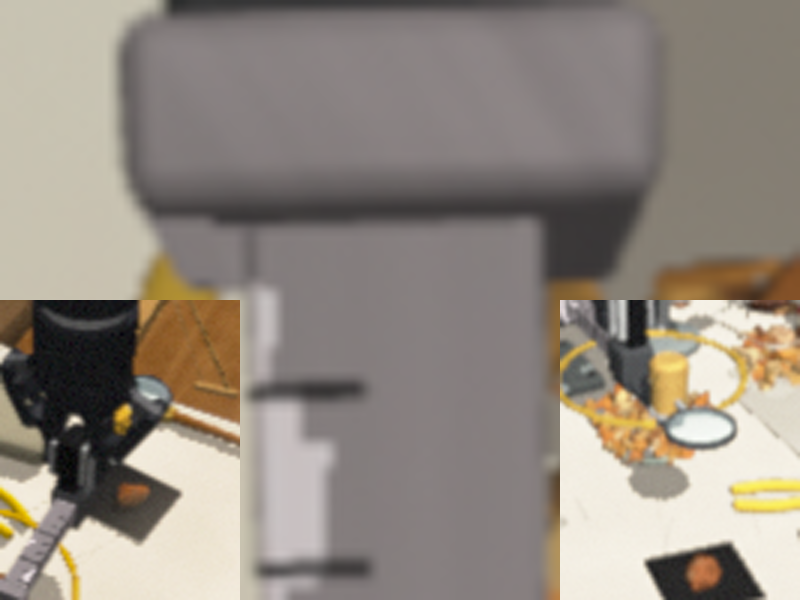

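The 80 and 70 lines are at native rows 48.4 and 70.8 and the mouth edge at about 27, so the reading is about 89.4. The loupe is still seated and over the amber. I nudge out 0.6 mm.

>>> step_arm(
  motion=[
    {"xyz": [0,-0.003,0],"turn": [0,0,0],"grip": 15},
    {"xyz": [0,-0.006,0],"turn": [0,0,0],"grip": 15},
    {"xyz": [0,-0.006,0],"turn": [0,0,0],"grip": 15},
    {"xyz": [0,-0.006,0],"turn": [0,0,0],"grip": 15},
    {"xyz": [0,-0.006,0],"turn": [0,0,0],"grip": 15},
  ],
)

```text
clock: 16.88
eef_pos: [485.0, -28.6, 166.4]
eef_rot: [0.001, 0.717, 0.697, 0.001]
contact_force: [2.7, 0.3, 7.4]
gripper_width: 0.293
finger_force: 43.9
```

```bash
python3 - <<'E'
from h import *
im=np.mean([bot.read_camera('wrist').astype(float) for _ in range(4)],0);s=bot.state()
print(s['eef_pos'],s['contact_force'],s['gripper_width'],s['clock'])
print(im[20:80,235:241].mean((1,2)).round(0));print(im[20:34,246:262].mean((1,2)).round(0))
E
```

```text
[485.02 -28.65 166.46] [2.04 0.39 7.31] 0.2925750038530503 17.075
[117. 108. 100.  88.  74.  62.  60. 101. 123. 127. 128. 128. 128. 128.
 128. 128. 128. 128. 128. 127. 127. 128. 127. 127. 128. 127. 125. 103.
  65.  76. 125. 144. 146. 150. 175. 189. 190. 190. 184. 180. 180. 180.
 180. 180. 180. 180. 180. 180. 178. 160. 107.  80. 112. 127. 128. 128.
 128. 128. 128. 128.]
[116. 106.  96.  83.  68.  58.  70. 110. 128. 130. 130. 130. 129. 130.]
```

>>> step_arm(
  motion=[
    {"xyz": [0,-0.005,0],"turn": [0,0,0],"grip": 15},
    {"xyz": [0,-0.005,0],"turn": [0,0,0],"grip": 15},
    {"xyz": [0,-0.005,0],"turn": [0,0,0],"grip": 15},
    {"xyz": [0,-0.005,0],"turn": [0,0,0],"grip": 15},
    {"xyz": [0,-0.005,0],"turn": [0,0,0],"grip": 15},
  ],
)

```text
clock: 17.7
eef_pos: [485.0, -29.1, 166.4]
eef_rot: [0.001, 0.717, 0.697, 0.0]
contact_force: [2.2, 0.4, 7.4]
gripper_width: 0.292
finger_force: 43.9
```

```bash
python3 - <<'E'
from h import *
im=np.mean([bot.read_camera('wrist').astype(float) for _ in range(4)],0);s=bot.state()
print(s['eef_pos'],s['contact_force'],s['gripper_width'],s['finger_force'])
print(im[20:34,235:241].mean((1,2)).round(0));print(im[20:34,246:262].mean((1,2)).round(0))
print(bot.job_done())
E
```

```text
[485.05 -29.14 166.47] [ 2.46 -0.03  7.7 ] 0.29333587585394744 43.93969774246216
[106.  98.  85.  70.  59.  48.  47.  98. 123. 127. 128. 128. 128. 128.]
[103.  93.  80.  65.  53.  43.  60. 108. 128. 130. 129. 129. 129. 129.]
the job is handed in; nothing more can be done
None
```

I handed the job in with the large loupe seated on the boom's peg, its lens pointing out along the boom over the amber, the boom drawn out to about 90 mm by my scale estimate, and the handle still squeezed; no verdict came back.

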